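# Load the see-saw rocker evenly and start it

### The arm

A 6-joint arm with a two-finger parallel gripper is mounted at the origin on the work surface. World frame = base frame: x ahead of the robot, y to its left, z up, the work surface at z = 0. Lengths are in mm, angles in rad, forces in N, time in s.
With the tool pointing down it reaches from about 350 to 975 mm from the base axis. Payload 7.1 kg.
Tool frame: the origin (TCP) lies at the very end of the fingers, on their centre line; the grasp point (between the pads) lies robot.tcp_to_grasp behind it (robot.tcp_to_grasp is the distance from the TCP to the grasp point, in mm); z points along the fingers, y is the line along which they close (so a half turn about z gives the same grasp; the last joint's range is limited). The gripper opens to 88 mm and grips with 3 to 60 N. Pads are 20 mm wide; open, the fingers measure 115 mm over their backs; the gripper's body (75 mm by 178 mm) begins 61 mm behind the grasp point.
Start: joints at [-1.184, 0.423, 1.63, -0, 1.089, -0.019], TCP at [246.737, -574.218, 222.675] pointing down, gripper open.
Joint ranges: [-3, 3], [-0.9, 2.11], [0.09, 2.58], [-1.31, 4.45], [0.11, 2.69], [-2.54, 2.54]. Speed limits (rad/s): [2.39, 2.39, 3.01, 3.14, 3.14, 3.14].

### API

Orientations are given as a unit quaternion [x, y, z, w].
In Python, from bench import sensors, imaging, hand_in, robot gives the robot as it stands. The module is installed in compiled form; this text tells all that it offers.
- The arm moves only by the tool servo_tool, never from a script. Its arguments are lists of equal length, an entry for each row: "gripper": the closure in counts, from 0 (fully open) to 255 (shut); "delta_pos": the shift along the tool's x, y, z in mm, a list of three; "twist": the turn, a rotation vector about the tool's x, y, z in degrees, a list of three. A call has 1 to 20 rows; each row shifts and turns the commanded pose from where the row before left it, along the tool's axes as they then stand; what a row does not reach is not made up. A row lasts 1/12 s, in which the tool goes at most 41.7 mm and 7.16 degrees, less where a joint would pass 70% of its speed; a pose out of reach is approached as far as the arm can. A call is refused whole if a number of a shift passes 41.7 or a number of a turn 7.16, either way. A call with a gripper value outside its range is refused whole. The fingers move at their own pace and stop on an object; "newtons" is the grip in N (left out, the last holds). Time passes only in rows, so rows that do not move let the fingers close. It gives the time, the measured TCP pose, the force, the opening and the grip force at its end, in the units of the state.
- sensors.read_state(): the state, without advancing time (a new reading comes with each control period).
- imaging.grab_frame(name): name is "scene" or "top" or "wrist"; returns the picture (400x640x3 uint8, blue, green, red); there is no depth.
- imaging.camera_params(name): a dict with "fx", "fy", "cx", "cy" (pixels), "cam_to_world" (4x4, takes a point from camera to world coordinates). Camera axes: x right, y down, z forward; pixel columns grow to the right and rows downward; lengths in mm; the calibration is good to about 2 mm. A picture is of the moment at which its call begins: read the wrist's pose just before it. camera_params takes no time and is no camera call; for the wrist camera it gives the pose at the moment of the call.
- hand_in(): hands the job in; it is judged then, once.
The state is a dict: "time": time; "q": joint angles; "joint_velocities": joint speeds; "tau": joint torques, N m; "position": TCP position; "eef_rot": TCP orientation; "contact_force": force on the tool from outside, world axes, zero at the start; "moment": the same for the moment, N m; "finger_gap": opening from 0.0 (shut) to 1.0 (fully open); "finger_force": force on a finger pad.
Only numpy, scipy, OpenCV 4.12 (cv2) and the standard library are available. Lean on these libraries where they do the work, as an engineer would, in place of code of your own. Each camera call takes 0.05 s, during which the arm holds its last target. There are 200 camera calls.

### The job

Stand the two full amber bottles upright on the rocker's tipping tray, one on each yellow ring, set down gently so that the tray stays level; leave the empty white bottle in the rack. Then slide the yellow safety catch fully aside by its red tab, press the green start button it uncovered all the way down, and let go of everything, leaving the catch open.

Things in the scene. Friction and masses are not known exactly. Their poses are not given: they have to be found in the camera images.
- rocker: See-saw rocker, fixed to the bench: white base 170 x 340 x 30 mm; on its near (-x) side a blue console 90 x 240 x 45 mm with the button and catch. Origin: on the bench under the tray's middle; own x points away from the console, y along the tray, z up. Stands left or right of the rack, turned up to 0.2 rad.
- tip (a joint): Tipping angle (rad) of the 130 x 330 mm tray about the rocker's x axis, on a pin 75 mm above the bench. 0 = level (a weak spring levels it when empty); positive = the rocker's +y end is up; stops at -0.16 and 0.16. One full bottle alone on a ring sinks it 16 mm, to the stop; with both it is level, and 10 mm difference in distance from the pivot tips it about 0.04 rad.
- tray: The tipping tray, aluminium with a flat black rubber mat on top (no rims). Origin on the pivot pin's middle, 75 mm above the bench; the mat's top face lies 13 mm above it (88 mm above the bench when level). x across (130 mm), y along (330 mm), z out of the mat.
- ring_left (a point): Centre of the yellow ring (84 mm across, drawn flat on the mat, no rim) at the +y end of the mat, on its top face, 100 mm from the pivot; 88 mm above the bench when level.
- ring_right (a point): Centre of the same kind of ring at the -y end of the mat, 100 mm from the pivot.
- catch (a joint): Travel (m) of the yellow safety catch along the rocker's +y: 0 = shut, covering the button, 0.065 = fully open. It stays where it is left; friction about 1.5 N.
- catch_tab (a point): Middle of the top of the catch's upright red tab: 12 mm thick along the slide (rocker's y), 30 mm along x, standing 33 mm above the catch's 50 x 64 x 5 mm cover plate. Tab top 99 mm above the bench; it moves with the catch. Shut, it lies 24 mm to the +y side of the button's centre.
- start (a joint): Travel (m) of the green start button, pressed straight down: 0 = out, 0.006 = fully down (about 5 N); springs back.
- start_top (a point): Centre of the button's top face, 36 mm across, 57 mm above the bench (12 mm above the console); 120 mm from the tray's middle along the rocker's -x. The shut catch's plate lies over it.
- rack: White slanted rack with blue dividers, fixed, 160 x 310 mm, 115 mm high. Three cradles along its y, 95 mm apart: bottles lean 30 degrees from vertical, caps towards its own -x (the robot). A bottle comes out freely along its own axis (dividers reach 85 mm up it). Origin: on the bench under its middle. Turned up to 0.25 rad.
- amber_a: Full amber bottle with black cap and white label, 0.30 kg, 140 mm tall. Origin: centre of its underside; z along its axis to the cap. Body 60 mm across up to 85 mm, conical shoulder to 99 mm, cap 36 mm across from 99 to 140 mm: the place to grip (neighbouring caps are 95 mm apart).
- amber_b: The second full amber bottle, the same as amber_a; either may go on either ring.
- empty: Empty bottle of the same shape, white with blue band and red cap, 0.06 kg; stays in its cradle. The three bottles change places in the rack.

How it is judged:
By the outcome, as a careful person would: the job done as asked, in the order asked, and still so for the second after the job is handed in, with the robot touching nothing.
It also fails if it takes over 72 s, if anything falls off the work surface, if the arm or the gripper's body presses on something with over 40 N, if the wrist force passes 120 N, or if a joint passes its speed limit or range.

## Working session

There is one attempt and no reset: what is moved stays moved. The work goes in short steps, Python scripts to look and compute and a tool call to move; the robot and the scene stay as the last step left them, time stands still between calls to the robot, and variables do not carry over. Pictures are saved under pics/ and viewed, at most 10 in all, crops included, and the job is handed in when it is done.

Besides the shell and the picture viewer there is one more tool, called after "Call:" as a command line: name --argument value ..., lists and objects as JSON in quotes. servo_tool: Moves the arm, as the interface text tells. Its arguments: {"type":"object","properties":{"gripper":{"type":"array"},"delta_pos":{"type":"array"},"twist":{"type":"array"},"newtons":{"type":"number"}},"required":["gripper","delta_pos","twist"]}

```bash
mkdir -p pics
python3 - <<'E'
from bench import sensors, imaging, robot
import cv2,numpy as np
s=sensors.read_state()
print({k:np.round(v,3) for k,v in s.items()}, robot.tcp_to_grasp)
for n in("scene","top"):
    im=imaging.grab_frame(n); cv2.imwrite(f"pics/{n}0.png",im)
    p=imaging.camera_params(n); print(n,p["fx"],p["fy"],p["cx"],p["cy"],np.round(p["cam_to_world"],3).tolist())
p=imaging.camera_params("wrist");print(p["fx"],p["cx"],p["cy"],np.round(p["cam_to_world"],3).tolist())
E
```

```text
{'time': np.float64(0.0), 'q': array([-1.184,  0.424,  1.631, -0.   ,  1.089, -0.019]), 'joint_velocities': array([ 0.001,  0.   , -0.001,  0.001,  0.002,  0.   ]), 'tau': array([-1.0000e-03, -5.4464e+01, -2.7367e+01,  6.4000e-02,  2.3000e-02,
       -0.0000e+00]), 'position': array([ 246.517, -573.715,  221.921]), 'eef_rot': array([ 0.979,  0.201, -0.   , -0.001]), 'contact_force': array([-0.969,  0.013,  0.023]), 'moment': array([ 0.033,  0.009, -0.023]), 'finger_force': np.float64(0.0), 'finger_gap': np.float64(0.997)} 18.700000000000003
scene 421.88701899961177 421.88701899961177 320.24647798247815 201.89334993268625 [[-0.597, 0.515, -0.615, 1173.048], [0.802, 0.372, -0.467, 470.687], [-0.012, -0.772, -0.636, 730.781], [0.0, 0.0, 0.0, 1.0]]
top 445.61004295469496 445.61004295469496 322.22013480923886 204.9313189127111 [[-0.005, -0.994, 0.105, 445.62], [-1.0, 0.008, 0.02, -4.898], [-0.02, -0.105, -0.994, 1146.109], [0.0, 0.0, 0.0, 1.0]]
294.8094879944336 320.59964663778277 197.24564953798426 [[0.393, -0.891, -0.225, 307.479], [-0.919, -0.382, -0.095, -547.744], [-0.001, 0.245, -0.97, 382.638], [0.0, 0.0, 0.0, 1.0]]
```

View pics/scene0.png

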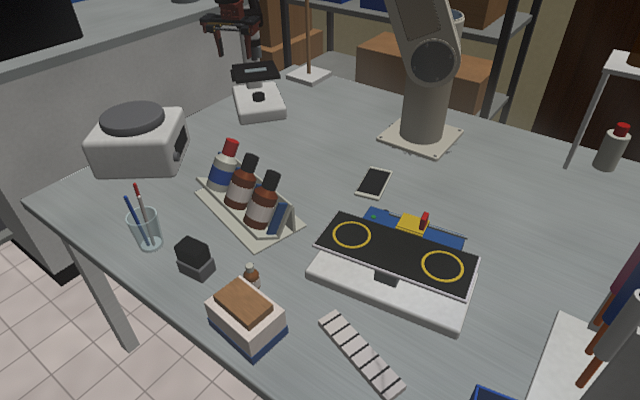

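View pics/top0.png

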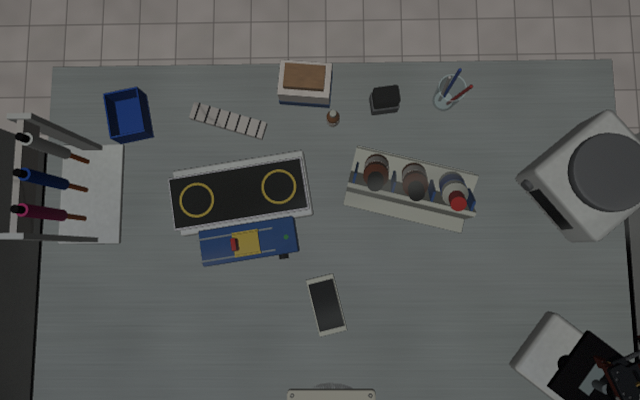

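The rocker is on the left (top view rings at about (197,200) and (279,186), red tab (235,244)). The rack is on the right, its caps pointing to the robot, with the two ambers at about (375,175) and (414,185) and the empty at (456,200). Measuring now.

```bash
cat > h.py <<'E'
import numpy as np,cv2
from bench import sensors, imaging
def ray(p,uv):
    T=np.array(p["cam_to_world"]);d=T[:3,:3]@[(uv[0]-p["cx"])/p["fx"],(uv[1]-p["cy"])/p["fy"],1]
    return T[:3,3],d/np.linalg.norm(d)
def plane(p,uv,z):
    o,d=ray(p,uv);return o+d*(z-o[2])/d[2]
def tri(p1,a,p2,b):
    o1,d1=ray(p1,a);o2,d2=ray(p2,b)
    s=np.linalg.lstsq(np.c_[d1,-d2],o2-o1,rcond=None)[0]
    q1=o1+s[0]*d1;q2=o2+s[1]*d2;return (q1+q2)/2,np.linalg.norm(q1-q2)
def blobs(im,lo,hi,amin=20):
    m=cv2.inRange(cv2.cvtColor(im,cv2.COLOR_BGR2HSV),lo,hi)
    n,l,st,c=cv2.connectedComponentsWithStats(m)
    return [(c[i].round(1).tolist(),st[i].tolist()) for i in range(1,n) if st[i,4]>=amin]
def proj(p,X):
    T=np.linalg.inv(p["cam_to_world"]);c=T[:3,:3]@X+T[:3,3]
    return np.array([p["fx"]*c[0]/c[2]+p["cx"],p["fy"]*c[1]/c[2]+p["cy"]])
E
python3 - <<'E'
from h import *
pt=imaging.camera_params("top");ps=imaging.camera_params("scene")
t=cv2.imread("pics/top0.png");s=cv2.imread("pics/scene0.png")
for n,im,p in(("top",t,pt),("scene",s,ps)):
    print(n,"yellow")
    for c,st in blobs(im,(20,120,80),(35,255,255)):
        bb=(st[0]+st[2]/2-.5,st[1]+st[3]/2-.5); print(c,st,plane(p,bb,88).round(1),plane(p,c,66).round(1))
    for lo,hi in(((0,160,80),(5,255,255)),((172,160,80),(180,255,255))):
        print("red",blobs(im,lo,hi,12))
a=cv2.resize(t[130:240,335:490],None,fx=5,fy=5,interpolation=cv2.INTER_CUBIC)[:,:775]
cv2.imwrite("pics/c1.png",cv2.convertScaleAbs(a,alpha=1.8))
b=cv2.resize(s[130:245,190:310],None,fx=5,fy=5,interpolation=cv2.INTER_CUBIC)
cv2.imwrite("pics/c2.png",cv2.convertScaleAbs(b,alpha=1.8))
E
```

```text
top yellow
[278.5, 186.6] [262, 169, 34, 35, 254] [603.8 121.   88. ] [605.6 123.6  66. ]
[196.7, 199.7] [180, 183, 34, 35, 256] [571.5 318.5  88. ] [574.8 324.7  66. ]
[246.9, 242.5] [232, 229, 29, 28, 542] [468.9 197.7  88. ] [469.4 199.7  66. ]
red [([458.2, 203.3], [451, 197, 16, 14, 167]), ([232.5, 242.6], [231, 239, 4, 11, 31])]
red []
scene yellow
[410.2, 224.5] [395, 213, 34, 24, 420] [495.2 212.   88. ] [473.8 200.7  66. ]
[351.2, 234.7] [332, 221, 39, 28, 281] [601.7 120.1  88. ] [582.5 108.8  66. ]
[441.9, 266.4] [421, 250, 43, 33, 348] [570.5 318.7  88. ] [551.  313.8  66. ]
red [([623.7, 125.0], [617, 122, 14, 11, 70]), ([231.9, 140.6], [226, 138, 12, 6, 36]), ([135.7, 188.7], [133, 183, 6, 12, 23]), ([424.6, 216.0], [422, 212, 6, 9, 38])]
red []
```

View pics/c1.png

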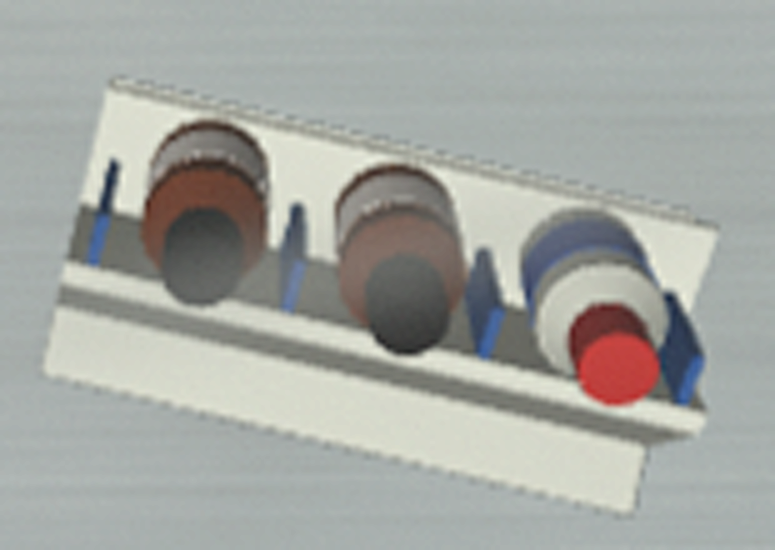

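View pics/c2.png

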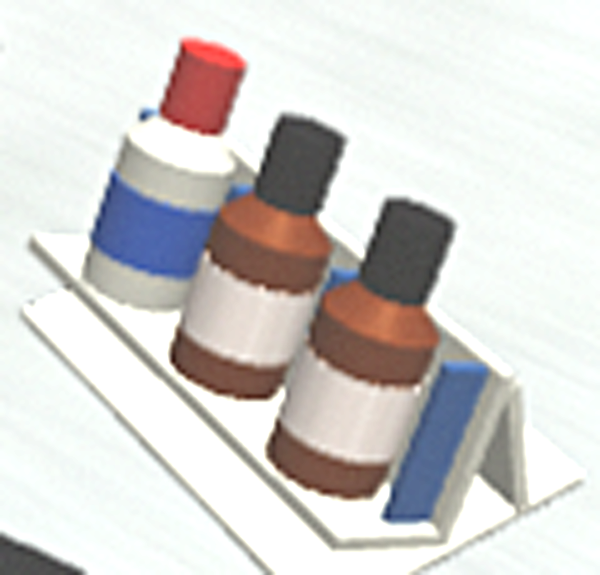

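The caps lie clearly visible in both crops: top-view cap faces at crop (202,262), (408,310), (618,368); scene-view cap tops at (418,214), (310,129), (213,53).

Run:
```python
from h import *
pt=imaging.camera_params("top");ps=imaging.camera_params("scene")
T=[(202,264),(408,312),(618,368)];S=[(418,214),(310,129),(213,53)]
X=[]
for a,b in zip(T,S):
    q,e=tri(pt,(335+a[0]/5-.4,130+a[1]/5-.4),ps,(190+b[0]/5-.4,130+b[1]/5-.4));X.append(q);print(q.round(1),round(e,1))
print("gaps",np.linalg.norm(X[1]-X[0]),np.linalg.norm(X[2]-X[1]))
d=X[0]-X[2];print("yaw caps",np.arctan2(-d[0],d[1]))
for A,B in(((43,375),(635,515)),((110,82),(718,228))):
    a,b=[plane(pt,(335+u/5-.4,130+v/5-.4),5) for u,v in(A,B)];d=a-b
    print(a.round(),b.round(),"yaw",np.arctan2(-d[0],d[1]),np.linalg.norm(d))
R=plane(pt,(278.5,186.1),88);L=plane(pt,(196.5,200.1),88);d=L-R;print("ring dist",np.linalg.norm(d),"mid",(L+R)/2,"rocker yaw",np.arctan2(-d[0],d[1]))
q,e=tri(pt,(232.5,242.6),ps,(424.6,216));print("tab",q,e)
y=np.arctan2(-d[0],d[1]);c=(L+R)/2;print("button",c-120*np.array([np.cos(y),np.sin(y),0]), "tab exp",c-120*np.array([np.cos(y),np.sin(y),0])+24*np.array([-np.sin(y),np.cos(y),0]))
```

```text
[ 598.8 -102.7  160.3] 1.7
[ 576.3 -193.5  160.8] 1.7
[ 551.3 -286.4  159. ] 0.2
gaps 93.5693412310132 96.22216470802454
yaw caps -0.2530425125990131
[566. -36.   5.] [ 493. -336.    5.] yaw -0.2413639960350487 309.01345926771984
[720. -73.   5.] [ 640. -384.    5.] yaw -0.25097236389277916 321.7222974439818
ring dist 200.09987492543854 mid [587.40394546 219.75198819  88.        ] rocker yaw 0.16234263510957606
tab [468.12424921 227.64001319 102.05011412] 1.8262802793522621
button [468.98178341 200.35633052  88.        ] tab exp [465.10265188 224.04076293  88.        ]
```

```bash
cat >> h.py <<'E'
from scipy.spatial.transform import Rotation as Ro, RigidTransform as RT
RX=np.array([np.cos(-.247),np.sin(-.247),0]);RY=np.array([-RX[1],RX[0],0]);K=np.array([0,0,1.])
AX=-.5*RX+.866*K                                   # rack bottles' axis
CAP=np.array([[598.8,-102.7,160.3],[576.3,-193.5,160.8]])
def frame(yv,zv):
    yv=yv/np.linalg.norm(yv);zv=zv/np.linalg.norm(zv);return np.c_[np.cross(yv,zv),yv,zv]
RACK=frame(-RY,-AX)
YW=.161;OX=np.array([np.cos(YW),np.sin(YW),0]);OY=np.array([-OX[1],OX[0],0]);MID=np.array([586.8,219.6,75.])
def tray(th,y,h):
    "TCP pose with tool anti-parallel to tray normal; h above mat, y along the tray"
    R=Ro.from_rotvec(th*OX).as_matrix();n=R@K;yy=R@OY
    return MID+y*yy+(13+h)*n, frame(-yy,-n)
def pose():
    s=sensors.read_state();return s["position"],Ro.from_quat(s["eef_rot"]).as_matrix(),s
def rows(P,R,N,start=None):
    p,r=(start or pose()[:2])
    T=RT.from_components(p,Ro.from_matrix(r)).inv()*RT.from_components(P,Ro.from_matrix(R))
    x=T.as_exp_coords()/N;S=RT.from_exp_coords(x)
    d=S.translation.round(1);w=np.rad2deg(x[:3]).round(1)
    print("x",N,"d",d.tolist(),"w",w.tolist(),"|d|",np.linalg.norm(d).round(1))
    h=RT.from_components(p,Ro.from_matrix(r));S=RT.from_components(d,Ro.from_rotvec(w,degrees=True))
    zs=[]
    for i in range(N):
        h=h*S;zs.append(h.translation)
    print(" mid",zs[N//2].round(),"end",zs[-1].round(1),"want",np.round(P,1));return h.translation,h.rotation.as_matrix()
E
python3 - <<'E'
from h import *
a=rows(CAP[0]+110*AX,RACK,20)
rows(CAP[0]-37*AX,RACK,8,a)
E
```

```text
x 20 d [17.7, -23.0, 2.1] w [-0.5, 1.4, 1.8] |d| 29.1
 mid [ 374. -282.  216.] end [543.7 -87.2 250.9] want [545.5 -89.3 255.6]
x 8 d [0.7, 0.2, 18.0] w [0.0, 0.1, 0.1] |d| 18.0
 mid [ 589. -100.  174.] end [ 616.7 -107.9  128.3] want [ 616.7 -107.2  128.3]
```

Call:
servo_tool --gripper '[0, 0, 0, 0, 0, 0, 0, 0, 0, 0, 0, 0, 0, 0, 0, 0, 0, 0, 0, 0]' --delta_pos '[[17.7, -23, 2.1], [17.7, -23, 2.1], [17.7, -23, 2.1], [17.7, -23, 2.1], [17.7, -23, 2.1], [17.7, -23, 2.1], [17.7, -23, 2.1], [17.7, -23, 2.1], [17.7, -23, 2.1], [17.7, -23, 2.1], [17.7, -23, 2.1], [17.7, -23, 2.1], [17.7, -23, 2.1], [17.7, -23, 2.1], [17.7, -23, 2.1], [17.7, -23, 2.1], [17.7, -23, 2.1], [17.7, -23, 2.1], [17.7, -23, 2.1], [17.7, -23, 2.1]]' --twist '[[-0.5, 1.4, 1.8], [-0.5, 1.4, 1.8], [-0.5, 1.4, 1.8], [-0.5, 1.4, 1.8], [-0.5, 1.4, 1.8], [-0.5, 1.4, 1.8], [-0.5, 1.4, 1.8], [-0.5, 1.4, 1.8], [-0.5, 1.4, 1.8], [-0.5, 1.4, 1.8], [-0.5, 1.4, 1.8], [-0.5, 1.4, 1.8], [-0.5, 1.4, 1.8], [-0.5, 1.4, 1.8], [-0.5, 1.4, 1.8], [-0.5, 1.4, 1.8], [-0.5, 1.4, 1.8], [-0.5, 1.4, 1.8], [-0.5, 1.4, 1.8], [-0.5, 1.4, 1.8]]' --newtons 25

```text
time: 1.77
position: [544.3, -86.1, 251.1]
eef_rot: [0.961, -0.115, 0.25, 0.035]
contact_force: [-0.2, -0.3, 0.2]
finger_gap: 1.002
finger_force: 0.0
```

Run:
```python
from h import *
p,R,s=pose();print(s["time"],p,s["q"].round(2) if hasattr(s["q"],"round") else s["q"])
im=imaging.grab_frame("wrist");cv2.imwrite("pics/w1.png",im)
pw=imaging.camera_params("wrist")
for c in CAP: print(proj(pw,c))
rows(CAP[0]-37*AX,RACK,10)
```

```text
1.7667 [544.28624495 -86.13652327 251.08925873] [-0.15  0.1   2.11 -0.13  0.43  1.76]
[325.76088966 194.1678913 ]
[425.75151408 193.83115362]
x 10 d [0.1, 0.5, 14.4] w [0.0, 0.0, 0.0] |d| 14.4
 mid [589. -98. 178.] end [ 616.5 -107.3  128.2] want [ 616.7 -107.2  128.3]
```

View pics/w1.png

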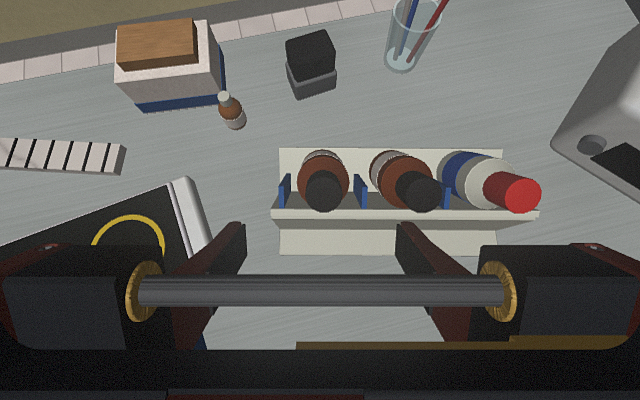

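The first cap is at (325,192) and the second at (424,193), within 2 px of prediction. Grasping.

Call:
servo_tool --gripper '[0, 0, 0, 0, 0, 0, 0, 0, 0, 0, 0, 255, 255, 255, 255, 255, 255, 255, 255, 255]' --delta_pos '[[0.1, 0.5, 14.4], [0.1, 0.5, 14.4], [0.1, 0.5, 14.4], [0.1, 0.5, 14.4], [0.1, 0.5, 14.4], [0.1, 0.5, 14.4], [0.1, 0.5, 14.4], [0.1, 0.5, 14.4], [0.1, 0.5, 14.4], [0.1, 0.5, 14.4], [0, 0, 0], [0, 0, 0], [0, 0, 0], [0, 0, 0], [0, 0, 0], [0, 0, 0], [0, 0, 0], [0, 0, 0], [0, 0, 0], [0, 0, 0]]' --twist '[[0, 0, 0], [0, 0, 0], [0, 0, 0], [0, 0, 0], [0, 0, 0], [0, 0, 0], [0, 0, 0], [0, 0, 0], [0, 0, 0], [0, 0, 0], [0, 0, 0], [0, 0, 0], [0, 0, 0], [0, 0, 0], [0, 0, 0], [0, 0, 0], [0, 0, 0], [0, 0, 0], [0, 0, 0], [0, 0, 0]]' --newtons 25

```text
time: 3.48
position: [611.7, -110.5, 126.1]
eef_rot: [0.961, -0.114, 0.25, 0.035]
contact_force: [2.0, 0.3, -1.3]
finger_gap: 0.406
finger_force: 24.8
```

Run:
```python
from h import *
a=rows(CAP[0]+75*AX,RACK,8)
b=rows(*tray(0,100,103+90),16,a)
b=rows(*tray(0,100,103+12),8,b)
```

```text
x 8 d [0.5, -0.5, -14.0] w [0.0, 0.1, 0.1] |d| 14.0
 mid [ 581. -100.  188.] end [562.5 -93.4 225.4] want [562.4 -93.5 225.2]
x 16 d [0.2, -25.8, -4.2] w [0.4, -1.8, -1.4] |d| 26.1
 mid [585. 138. 256.] end [572.9 319.1 282.2] want [570.8 318.3 281. ]
x 8 d [-0.4, 0.1, 9.9] w [0.0, -0.1, -0.1] |d| 9.9
 mid [572. 318. 233.] end [570.5 317.9 203. ] want [570.8 318.3 203. ]
```

Call:
servo_tool --gripper '[255, 255, 255, 255, 255, 255, 255, 255, 255]' --delta_pos '[[0, 0, -6], [0.1, 0, -14], [0.1, 0, -14], [0.1, 0, -14], [0.1, 0, -14], [0.1, 0, -14], [0.1, 0, -14], [0, 0, -14], [0, 0, -10]]' --twist '[[0, 0, 0], [0, 0, 0], [0, 0, 0], [0, 0, 0], [0, 0, 0], [0, 0, 0], [0, 0, 0], [0, 0, 0], [0, 0, 0]]' --newtons 30

```text
time: 4.23
position: [556.8, -96.3, 226.2]
eef_rot: [0.961, -0.114, 0.249, 0.035]
contact_force: [0.7, 0.4, -3.4]
finger_gap: 0.406
finger_force: 29.8
```

```bash
cat >> h.py <<'E'
EX=-4.0*OX
E
python3 - <<'E'
from h import *
p,R=tray(0,100,103+90)
b=rows(p+EX,R,16)
E
```

```text
x 16 d [0.4, -25.9, -4.1] w [0.4, -1.8, -1.4] |d| 26.2
 mid [579. 137. 256.] end [566.8 317.8 280.9] want [566.8 317.7 281. ]
```

Call:
servo_tool --gripper '[255, 255, 255, 255, 255, 255, 255, 255, 255, 255, 255, 255, 255, 255, 255, 255, 255, 255]' --delta_pos '[[0.4, -25.9, -4.1], [0.4, -25.9, -4.1], [0.4, -25.9, -4.1], [0.4, -25.9, -4.1], [0.4, -25.9, -4.1], [0.4, -25.9, -4.1], [0.4, -25.9, -4.1], [0.4, -25.9, -4.1], [0.4, -25.9, -4.1], [0.4, -25.9, -4.1], [0.4, -25.9, -4.1], [0.4, -25.9, -4.1], [0.4, -25.9, -4.1], [0.4, -25.9, -4.1], [0.4, -25.9, -4.1], [0.4, -25.9, -4.1], [0, 0, 0], [0, 0, 0]]' --twist '[[0.4, -1.8, -1.4], [0.4, -1.8, -1.4], [0.4, -1.8, -1.4], [0.4, -1.8, -1.4], [0.4, -1.8, -1.4], [0.4, -1.8, -1.4], [0.4, -1.8, -1.4], [0.4, -1.8, -1.4], [0.4, -1.8, -1.4], [0.4, -1.8, -1.4], [0.4, -1.8, -1.4], [0.4, -1.8, -1.4], [0.4, -1.8, -1.4], [0.4, -1.8, -1.4], [0.4, -1.8, -1.4], [0.4, -1.8, -1.4], [0, 0, 0], [0, 0, 0]]'

```text
time: 5.73
position: [567.7, 318.5, 279.7]
eef_rot: [0.997, 0.082, -0.001, 0.001]
contact_force: [0.0, -0.8, -2.9]
finger_gap: 0.407
finger_force: 30.0
```

Run:
```python
from h import *
print(pose()[2]["time"],np.array(pose()[2]["contact_force"]).round(1))
p,R=tray(0,100,103+10)
b=rows(p+EX,R,7)
im=imaging.grab_frame("scene");cv2.imwrite("pics/s1.png",cv2.resize(im[100:330,170:500],None,fx=2.4,fy=2.4))
```

```text
5.7333 [ 0.  -0.8 -2.9]
x 7 d [-0.1, 0.1, 11.2] w [0.0, 0.0, 0.0] |d| 11.2
 mid [567. 318. 235.] end [566.9 317.6 201.4] want [566.8 317.7 201. ]
```

View pics/s1.png

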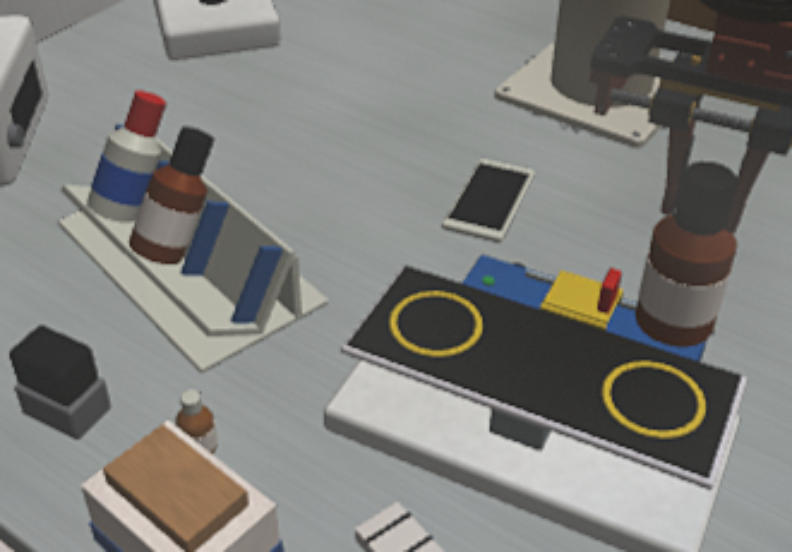

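The bottle hangs upright in the gripper above the left ring, and the tray is level. Lowering it, following the tray's arc.

Call:
servo_tool --gripper '[255, 255, 255, 255, 255, 255, 255, 255, 255, 255]' --delta_pos '[[-0.1, 0.1, 11.2], [-0.1, 0.1, 11.2], [-0.1, 0.1, 11.2], [-0.1, 0.1, 11.2], [-0.1, 0.1, 11.2], [-0.1, 0.1, 11.2], [-0.1, 0.1, 8], [0, 0, 4], [0, 0, 3], [0, 0, 2]]' --twist '[[0, 0, 0], [0, 0, 0], [0, 0, 0], [0, 0, 0], [0, 0, 0], [0, 0, 0], [0, 0, 0], [0, 0, 0], [0, 0, 0], [0, 0, 0]]'

```text
time: 6.62
position: [567.4, 316.8, 195.9]
eef_rot: [0.997, 0.081, -0.001, 0.0]
contact_force: [-0.4, -0.2, -2.2]
finger_gap: 0.408
finger_force: 30.0
```

Run:
```python
from h import *
print(pose()[2]["time"],np.array(pose()[2]["contact_force"]).round(1))
p,R=tray(0,100,103);print("err",(pose()[0]-p-EX).round(1))
for h in(103,102):
    p,R=tray(-.157,100,h);rows(p+EX,R,10)
```

```text
6.6167 [-0.4 -0.2 -2.2]
err [ 0.6 -0.9  4.9]
x 10 d [-0.0, -1.9, 2.1] w [-0.9, 0.0, 0.0] |d| 2.8
 mid [566. 328. 183.] end [564.6 334.  173.6] want [564.1 334.4 173.9]
x 10 d [-0.0, -1.9, 2.2] w [-0.9, 0.0, 0.0] |d| 2.9
 mid [566. 327. 182.] end [564.6 333.9 172.6] want [564.1 334.2 173. ]
```

Call:
servo_tool --gripper '[255, 255, 255, 255, 255, 255, 255, 255, 255, 255, 255, 255, 255]' --delta_pos '[[0, 0, 1], [0, -1.9, 2.1], [0, -1.9, 2.1], [0, -1.9, 2.1], [0, -1.9, 2.1], [0, -1.9, 2.1], [0, -1.9, 2.1], [0, -1.9, 2.1], [0, -1.9, 2.1], [0, -1.9, 2.1], [0, -1.9, 2.1], [0, 0, 0], [0, 0, 0]]' --twist '[[0, 0, 0], [-0.9, 0, 0], [-0.9, 0, 0], [-0.9, 0, 0], [-0.9, 0, 0], [-0.9, 0, 0], [-0.9, 0, 0], [-0.9, 0, 0], [-0.9, 0, 0], [-0.9, 0, 0], [-0.9, 0, 0], [0, 0, 0], [0, 0, 0]]'

```text
time: 7.7
position: [566.2, 335.1, 175.7]
eef_rot: [0.994, 0.081, 0.008, 0.078]
contact_force: [0.2, -0.5, 12.6]
finger_gap: 0.406
finger_force: 30.0
```

Run:
```python
from h import *
p0,R0,s=pose();print(s["time"],np.array(s["contact_force"]).round(1),np.array(s["moment"]).round(2))
p,R=tray(-.16,100,103);rows(p+EX,R,1);print("err tray frame y,z",R.T@(p0-p-EX))
im=imaging.grab_frame("scene");cv2.imwrite("pics/s2.png",cv2.resize(im[130:330,290:500],None,fx=3,fy=3))
pc=imaging.camera_params("scene")
for c,st in blobs(im,(20,120,80),(35,255,255)):print(c,st)
```

```text
7.7 [ 0.2 -0.5 12.6] [-0.49 -0.03  0.02]
x 1 d [-2.2, -0.2, 2.1] w [-0.1, -0.2, 0.1] |d| 3.0
 mid [564. 335. 174.] end [564.1 334.6 173.6] want [564.1 334.6 173.6]
err tray frame y,z [ 2.22424842  0.23237701 -2.10092828]
[410.3, 224.5] [396, 213, 33, 24, 420]
[353.2, 230.0] [334, 215, 39, 30, 299]
[438.8, 276.2] [421, 255, 41, 34, 252]
```

View pics/s2.png

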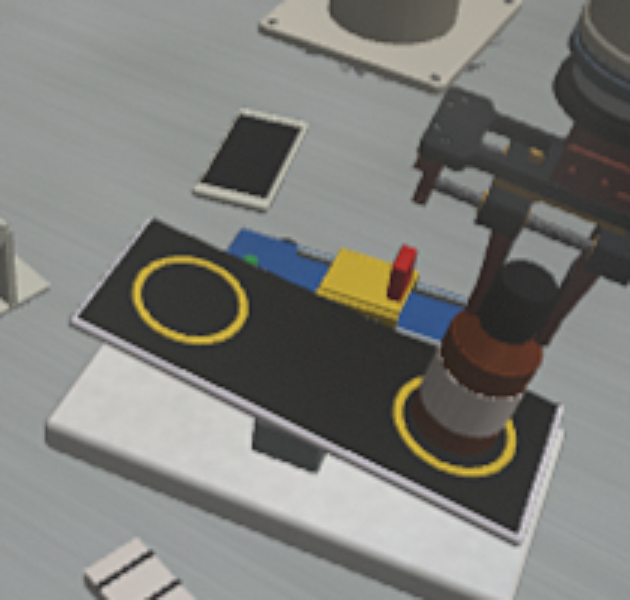

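The tray is at its stop with the bottle standing inside the left ring. Releasing.

Call:
servo_tool --gripper '[255, 255, 0, 0, 0, 0, 0, 0, 0, 0, 0, 0, 0, 0]' --delta_pos '[[0, 0, -1], [0, 0, 0], [0, 0, 0], [0, 0, 0], [0, 0, 0], [0, 0, 0], [0, 0, -8], [0, 0, -15], [0, 0, -15], [0, 0, -15], [0, 0, -15], [0, 0, -15], [0, 0, -15], [0, 0, -15]]' --twist '[[0, 0, 0], [0, 0, 0], [0, 0, 0], [0, 0, 0], [0, 0, 0], [0, 0, 0], [0, 0, 0], [0, 0, 0], [0, 0, 0], [0, 0, 0], [0, 0, 0], [0, 0, 0], [0, 0, 0], [0, 0, 0]]'

```text
time: 8.92
position: [561.6, 351.8, 286.6]
eef_rot: [0.994, 0.081, 0.005, 0.079]
contact_force: [-0.0, 0.6, -0.2]
finger_gap: 1.0
finger_force: 0.0
```

Run:
```python
from h import *
p0,R0,s=pose();print(s["time"],s["finger_gap"])
a=rows(CAP[1]+110*AX,RACK,20)
im=imaging.grab_frame("scene");cv2.imwrite("pics/s3.png",im)
for c,st in blobs(im,(20,120,80),(35,255,255)):print(c,st)
```

```text
8.9167 0.9997877986332342
x 20 d [-2.0, 26.5, 3.9] w [0.1, 1.4, 1.3] |d| 26.9
 mid [560.  57. 282.] end [ 518.4 -179.6  257.5] want [ 523.  -180.1  256.1]
[410.4, 224.5] [396, 213, 33, 24, 420]
[353.1, 230.1] [334, 215, 39, 30, 297]
[438.9, 276.1] [421, 255, 41, 34, 254]
```

Call:
servo_tool --gripper '[0, 0, 0, 0, 0, 0, 0, 0, 0, 0, 0, 0, 0, 0, 0, 0, 0, 0, 0, 0]' --delta_pos '[[-1.8, 26.5, 3.9], [-1.8, 26.5, 3.9], [-1.8, 26.5, 3.9], [-1.8, 26.5, 3.9], [-1.8, 26.5, 3.9], [-1.8, 26.5, 3.9], [-1.8, 26.5, 3.9], [-1.8, 26.5, 3.9], [-1.8, 26.5, 3.9], [-1.8, 26.5, 3.9], [-1.8, 26.5, 3.9], [-1.8, 26.5, 3.9], [-1.8, 26.5, 3.9], [-1.8, 26.5, 3.9], [-1.8, 26.5, 3.9], [-1.8, 26.5, 3.9], [-1.8, 26.5, 3.9], [-1.8, 26.5, 3.9], [-1.8, 26.5, 3.9], [-1.8, 26.5, 3.9]]' --twist '[[0.1, 1.4, 1.3], [0.1, 1.4, 1.3], [0.1, 1.4, 1.3], [0.1, 1.4, 1.3], [0.1, 1.4, 1.3], [0.1, 1.4, 1.3], [0.1, 1.4, 1.3], [0.1, 1.4, 1.3], [0.1, 1.4, 1.3], [0.1, 1.4, 1.3], [0.1, 1.4, 1.3], [0.1, 1.4, 1.3], [0.1, 1.4, 1.3], [0.1, 1.4, 1.3], [0.1, 1.4, 1.3], [0.1, 1.4, 1.3], [0.1, 1.4, 1.3], [0.1, 1.4, 1.3], [0.1, 1.4, 1.3], [0.1, 1.4, 1.3]]'

```text
time: 10.63
position: [521.9, -181.2, 257.5]
eef_rot: [0.956, -0.126, 0.26, 0.037]
contact_force: [-0.5, 0.1, -0.1]
finger_gap: 0.999
finger_force: 0.0
```

Run:
```python
from h import *
p0,R0,s=pose();print(s["time"],p0)
rows(CAP[1]-37*AX,RACK,10)
```

```text
10.6333 [ 521.92856025 -181.19464759  257.51892839]
x 10 d [-0.1, -0.2, 14.9] w [0.1, -0.1, -0.1] |d| 14.9
 mid [ 565. -192.  180.] end [ 593.8 -198.   128.1] want [ 594.2 -198.   128.8]
```

Call:
servo_tool --gripper '[0, 0, 0, 0, 0, 0, 0, 0, 0, 0, 0, 0, 0]' --delta_pos '[[-0.1, -0.2, 14.9], [-0.1, -0.2, 14.9], [-0.1, -0.2, 14.9], [-0.1, -0.2, 14.9], [-0.1, -0.2, 14.9], [-0.1, -0.2, 14.9], [-0.1, -0.2, 14.9], [-0.1, -0.2, 14.9], [-0.1, -0.2, 14.9], [-0.1, -0.2, 14.9], [0, 0, 0], [0, 0, 0], [0, 0, 0]]' --twist '[[0.1, -0.1, -0.1], [0.1, -0.1, -0.1], [0.1, -0.1, -0.1], [0.1, -0.1, -0.1], [0.1, -0.1, -0.1], [0.1, -0.1, -0.1], [0.1, -0.1, -0.1], [0.1, -0.1, -0.1], [0.1, -0.1, -0.1], [0.1, -0.1, -0.1], [0, 0, 0], [0, 0, 0], [0, 0, 0]]'

```text
time: 11.72
position: [593.8, -196.4, 128.1]
eef_rot: [0.96, -0.115, 0.252, 0.029]
contact_force: [0.9, 0.0, -0.2]
finger_gap: 1.0
finger_force: 0.0
```

Run:
```python
from h import *
rows(CAP[1]-37*AX,RACK,1)
```

```text
x 1 d [1.0, 1.5, -0.2] w [-0.3, 0.6, 0.4] |d| 1.8
 mid [ 594. -198.  129.] end [ 594.2 -198.1  128.7] want [ 594.2 -198.   128.8]
```

Call:
servo_tool --gripper '[255, 255, 255, 255, 255, 255, 255, 255]' --delta_pos '[[1, 1.5, 0], [0, 0, 0], [0, 0, 0], [0, 0, 0], [0, 0, 0], [0, 0, 0], [0, 0, 0], [0, 0, 0]]' --twist '[[-0.3, 0.6, 0.4], [0, 0, 0], [0, 0, 0], [0, 0, 0], [0, 0, 0], [0, 0, 0], [0, 0, 0], [0, 0, 0]]' --newtons 30

```text
time: 12.38
position: [594.6, -198.2, 128.3]
eef_rot: [0.959, -0.119, 0.257, 0.032]
contact_force: [-1.0, -1.6, 0.6]
finger_gap: 0.436
finger_force: 0.8
```

Run:
```python
from h import *
p,R,s=pose();d=p-CAP[1];print("tool offset of TCP from cap top",R.T@d)
rows(CAP[1]+75*AX,RACK,8)
```

```text
tool offset of TCP from cap top [ 0.05545133  0.11202839 37.60443146]
x 8 d [-0.0, -0.0, -14.1] w [-0.0, 0.0, -0.0] |d| 14.1
 mid [ 560. -190.  189.] end [ 539.9 -184.4  225.9] want [ 539.9 -184.3  225.8]
```

Call:
servo_tool --gripper '[255, 255, 255, 255]' --delta_pos '[[0, 0, 0], [0, 0, 0], [0, 0, 0], [0, 0, 0]]' --twist '[[0, 0, 0], [0, 0, 0], [0, 0, 0], [0, 0, 0]]'

```text
time: 12.72
position: [594.7, -198.2, 128.2]
eef_rot: [0.959, -0.119, 0.257, 0.032]
contact_force: [0.9, -1.8, -1.2]
finger_gap: 0.406
finger_force: 29.9
```

Call:
servo_tool --gripper '[255, 255, 255, 255, 255, 255, 255, 255, 255]' --delta_pos '[[0, 0, -6], [0, 0, -14], [0, 0, -14], [0, 0, -14], [0, 0, -14], [0, 0, -14], [0, 0, -14], [0, 0, -14], [0, 0, -10]]' --twist '[[0, 0, 0], [0, 0, 0], [0, 0, 0], [0, 0, 0], [0, 0, 0], [0, 0, 0], [0, 0, 0], [0, 0, 0], [0, 0, 0]]'

```text
time: 13.47
position: [537.9, -183.7, 227.4]
eef_rot: [0.959, -0.119, 0.256, 0.032]
contact_force: [0.3, 0.1, -3.9]
finger_gap: 0.408
finger_force: 29.9
```

Run:
```python
from h import *
p,R=tray(.0,-100,103+100)
b=rows(p,R,14)
p,R=tray(-.16,-100,103+20)
b=rows(p,R,8,b)
```

```text
x 14 d [4.7, -22.0, -3.8] w [0.4, -2.1, -1.6] |d| 22.8
 mid [587. -13. 267.] end [604.7 121.1 289.8] want [602.8 120.9 291. ]
x 8 d [-0.3, -3.5, 7.9] w [-1.1, 0.0, -0.1] |d| 8.6
 mid [601. 136. 250.] end [598.7 143.7 224.8] want [599.2 143.5 225.2]
```

Call:
servo_tool --gripper '[255, 255, 255, 255, 255, 255, 255, 255, 255, 255, 255, 255, 255, 255, 255, 255]' --delta_pos '[[4.6, -22, -3.8], [4.6, -22, -3.8], [4.6, -22, -3.8], [4.6, -22, -3.8], [4.6, -22, -3.8], [4.6, -22, -3.8], [4.6, -22, -3.8], [4.6, -22, -3.8], [4.6, -22, -3.8], [4.6, -22, -3.8], [4.6, -22, -3.8], [4.6, -22, -3.8], [4.6, -22, -3.8], [4.6, -22, -3.8], [0, 0, 0], [0, 0, 0]]' --twist '[[0.4, -2.1, -1.6], [0.4, -2.1, -1.6], [0.4, -2.1, -1.6], [0.4, -2.1, -1.6], [0.4, -2.1, -1.6], [0.4, -2.1, -1.6], [0.4, -2.1, -1.6], [0.4, -2.1, -1.6], [0.4, -2.1, -1.6], [0.4, -2.1, -1.6], [0.4, -2.1, -1.6], [0.4, -2.1, -1.6], [0.4, -2.1, -1.6], [0.4, -2.1, -1.6], [0, 0, 0], [0, 0, 0]]'

```text
time: 14.8
position: [604.6, 121.4, 288.4]
eef_rot: [0.997, 0.076, 0.001, 0.004]
contact_force: [0.2, -0.7, -2.4]
finger_gap: 0.409
finger_force: 30.0
```

Run:
```python
from h import *
p,R=tray(-.16,-100,103+12)
b=rows(p,R,10)
```

```text
x 10 d [-0.2, -2.7, 6.9] w [-0.9, -0.0, -0.1] |d| 7.4
 mid [601. 135. 246.] end [599.3 142.3 217.6] want [599.4 142.3 217.3]
```

Call:
servo_tool --gripper '[255, 255, 255, 255, 255, 255, 255, 255, 255, 255, 255, 255]' --delta_pos '[[-0.2, -2.7, 6.9], [-0.2, -2.7, 6.9], [-0.2, -2.7, 6.9], [-0.2, -2.7, 6.9], [-0.2, -2.7, 6.9], [-0.2, -2.7, 6.9], [-0.2, -2.7, 6.9], [-0.2, -2.7, 6.9], [-0.2, -2.7, 6.9], [-0.2, -2.7, 6.9], [0, 0, 0], [0, 0, 0]]' --twist '[[-0.9, 0, -0.1], [-0.9, 0, -0.1], [-0.9, 0, -0.1], [-0.9, 0, -0.1], [-0.9, 0, -0.1], [-0.9, 0, -0.1], [-0.9, 0, -0.1], [-0.9, 0, -0.1], [-0.9, 0, -0.1], [-0.9, 0, -0.1], [0, 0, 0], [0, 0, 0]]'

```text
time: 15.8
position: [599.2, 142.0, 217.5]
eef_rot: [0.993, 0.084, 0.007, 0.082]
contact_force: [0.3, -0.1, -2.3]
finger_gap: 0.404
finger_force: 30.0
```

Run:
```python
from h import *
b=rows(*tray(-.16,-100,103+1),5)
b=rows(*tray(0.0,-100,102),12,tray(-.16,-100,103))
im=imaging.grab_frame("scene");cv2.imwrite("pics/s4.png",cv2.resize(im[130:330,290:500],None,fx=3,fy=3))
```

```text
x 5 d [0.0, -0.1, 2.2] w [0.0, -0.0, 0.1] |d| 2.2
 mid [599. 141. 211.] end [599.4 140.7 206.6] want [599.6 140.6 206.4]
x 12 d [0.0, 1.5, 1.4] w [0.8, -0.0, -0.0] |d| 2.1
 mid [602. 129. 197.] end [602.8 121.3 190.2] want [602.8 120.9 190. ]
```

View pics/s4.png

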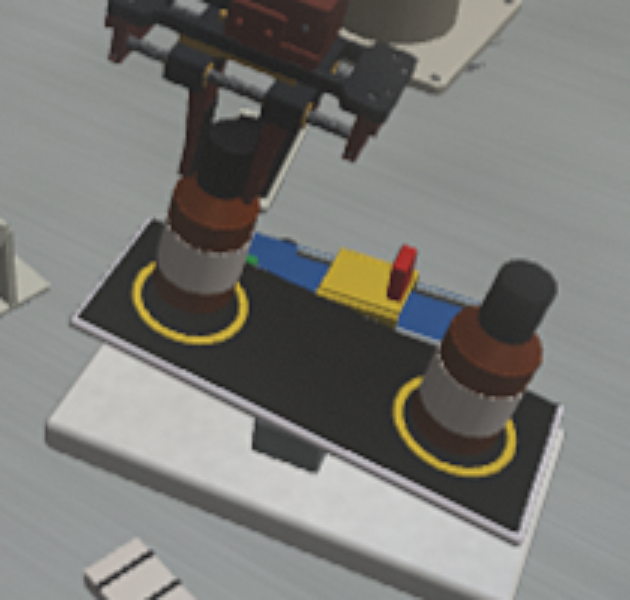

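Bottle one stands steadily in the left ring; bottle two hovers just over the right ring. Setting it down and bringing the tray to level.

Call:
servo_tool --gripper '[255, 255, 255, 255, 255, 255, 255, 255, 255, 255, 255, 255, 255, 255, 255, 255, 255, 255, 255, 255]' --delta_pos '[[0, 0, 2.2], [0, 0, 2.2], [0, 0, 2.2], [0, 0, 2.2], [0, 0, 2], [0, 0, 1], [0, 1.5, 1.4], [0, 1.5, 1.4], [0, 1.5, 1.4], [0, 1.5, 1.4], [0, 1.5, 1.4], [0, 1.5, 1.4], [0, 1.5, 1.4], [0, 1.5, 1.4], [0, 1.5, 1.4], [0, 1.5, 1.4], [0, 1.5, 1.4], [0, 1.5, 1.4], [0, 0, 0], [0, 0, 0]]' --twist '[[0, 0, 0.1], [0, 0, 0.1], [0, 0, 0.1], [0, 0, 0.1], [0, 0, 0.1], [0, 0, 0], [0.8, 0, 0], [0.8, 0, 0], [0.8, 0, 0], [0.8, 0, 0], [0.8, 0, 0], [0.8, 0, 0], [0.8, 0, 0], [0.8, 0, 0], [0.8, 0, 0], [0.8, 0, 0], [0.8, 0, 0], [0.8, 0, 0], [0, 0, 0], [0, 0, 0]]'

```text
time: 17.52
position: [603.1, 120.4, 191.3]
eef_rot: [0.997, 0.08, 0.001, -0.002]
contact_force: [0.5, -2.1, 2.1]
finger_gap: 0.404
finger_force: 30.0
```

Run:
```python
from h import *
p,R=tray(0,-100,103);p0,R0,s=pose();print("err",R.T@(p0-p),np.array(s["contact_force"]).round(1),np.array(s["moment"]).round(2))
b=rows(p,R,1)
for n in("scene","top"):
    im=imaging.grab_frame(n);cv2.imwrite(f"pics/{n}5.png",im)
    for c,st in blobs(im,(20,120,80),(35,255,255)):print(n,c,st)
```

```text
err [ 0.16314247  0.52938511 -0.29380333] [ 0.5 -2.1  2.1] [-0.63 -0.07  0.07]
x 1 d [-0.2, -0.5, 0.3] w [-0.2, -0.1, -0.1] |d| 0.6
 mid [603. 121. 191.] end [602.8 120.9 191. ] want [602.8 120.9 191. ]
scene [410.2, 224.5] [395, 213, 34, 24, 421]
scene [351.0, 239.6] [332, 226, 39, 23, 205]
scene [440.9, 270.6] [421, 252, 44, 30, 249]
top [189.0, 213.7] [183, 210, 13, 8, 34]
```

Call:
servo_tool --gripper '[200, 150, 100, 50, 0, 0]' --delta_pos '[[0, 0, 0], [0, 0, 0], [0, 0, 0], [0, 0, 0], [0, 0, 0], [0, 0, 0]]' --twist '[[0, 0, 0], [0, 0, 0], [0, 0, 0], [0, 0, 0], [0, 0, 0], [0, 0, 0]]'

```text
time: 18.12
position: [602.7, 121.0, 191.2]
eef_rot: [0.997, 0.08, 0.001, -0.002]
contact_force: [-0.1, -0.6, -0.3]
finger_gap: 0.681
finger_force: 0.0
```

Call:
servo_tool --gripper '[0, 0, 0, 0, 0, 0, 0, 0, 0, 0, 0]' --delta_pos '[[0, 0, -6], [0, 0, -12], [0, 0, -15], [0, 0, -15], [0, 0, -15], [0, 0, -15], [0, 0, -15], [0, 0, -15], [0, 0, -15], [0, 0, -10], [0, 0, 0]]' --twist '[[0, 0, 0], [0, 0, 0], [0, 0, 0], [0, 0, 0], [0, 0, 0], [0, 0, 0], [0, 0, 0], [0, 0, 0], [0, 0, 0], [0, 0, 0], [0, 0, 0]]'

```text
time: 19.03
position: [604.0, 120.3, 327.8]
eef_rot: [0.997, 0.08, 0.003, -0.002]
contact_force: [0.1, -0.9, 0.2]
finger_gap: 0.995
finger_force: 0.0
```

Run:
```python
from h import *
im=imaging.grab_frame("scene");cv2.imwrite("pics/s6.png",cv2.resize(im[130:330,290:500],None,fx=3.5,fy=3))
for c,st in blobs(im,(20,120,80),(35,255,255)):print(c,st)
pc=imaging.camera_params("scene")
for th in(-.08,-.04,0,.04,.08): # expected lowest ring edge row, per tilt
    o=[]
    for y in(-100,100):
        P,R=tray(th,y,0);a=np.linspace(0,6.28,200)
        o.append(max(proj(pc,P+42*(np.cos(t)*R[:,0]+np.sin(t)*R[:,1]))[1] for t in a).round(1))
    print(th,o)
```

```text
[410.3, 224.5] [396, 213, 33, 24, 419]
[351.0, 239.7] [332, 226, 39, 23, 201]
[440.8, 270.8] [421, 252, 43, 30, 249]
-0.08 [np.float64(246.9), np.float64(285.7)]
-0.04 [np.float64(247.8), np.float64(284.0)]
0 [np.float64(248.8), np.float64(282.3)]
0.04 [np.float64(249.8), np.float64(280.6)]
0.08 [np.float64(250.9), np.float64(278.9)]
```

View pics/s6.png

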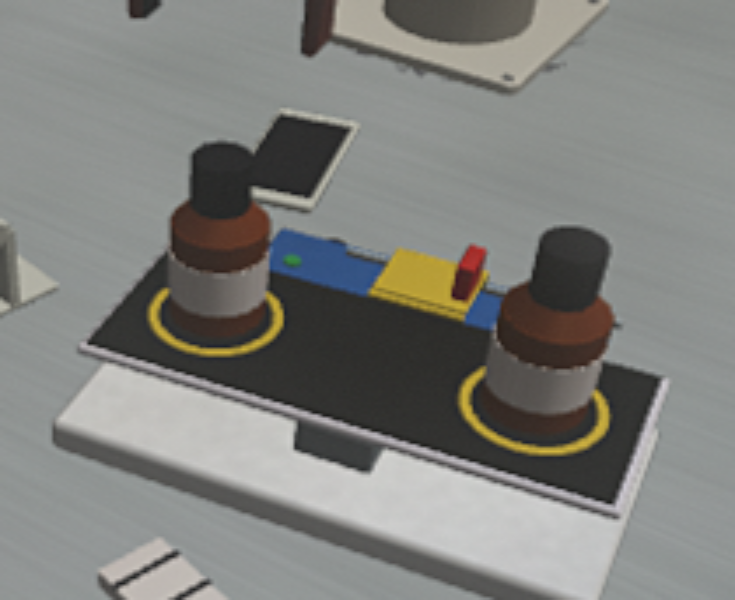

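The tray is level with both bottles standing in their rings. Catch still shut at around (425,275).

Run:
```python
from h import *
im=imaging.grab_frame("scene");cv2.imwrite("pics/s7raw.png",im)
g=lambda a:cv2.cvtColor(a,cv2.COLOR_BGR2GRAY).astype(np.float32)
a=g(cv2.imread("pics/scene0.png"));b=g(im)
for n,(r0,r1,c0,c1) in {"left end":(280,304,436,480),"right end":(238,262,310,350),"base":(305,335,430,480)}.items():
    A,B=a[r0:r1,c0:c1],b[r0:r1,c0:c1];print(n,np.round(cv2.phaseCorrelate(A,B,cv2.createHanningWindow(A.shape[::-1],cv2.CV_32F)),2))
pc=imaging.camera_params("scene")
for th in(0,.04): print([proj(pc,tray(th,y,0)[0]+60*OX).round(1).tolist() for y in(155,-155)])
print(pose()[2]["q"])
```

```text
Traceback (most recent call last):
ValueError: setting an array element with a sequence. The requested array has an inhomogeneous shape after 1 dimensions. The detected shape was (2,) + inhomogeneous part.
```

Call:
servo_tool --gripper '[0, 0, 0, 0, 0, 0, 0, 0, 0, 0, 0, 0, 0, 0, 0, 0, 0, 0, 0, 0]' --delta_pos '[[0, 0, 0], [0, 0, 0], [0, 0, 0], [0, 0, 0], [0, 0, 0], [0, 0, 0], [0, 0, 0], [0, 0, 0], [0, 0, 0], [0, 0, 0], [0, 0, 0], [0, 0, 0], [0, 0, 0], [0, 0, 0], [0, 0, 0], [0, 0, 0], [0, 0, 0], [0, 0, 0], [0, 0, 0], [0, 0, 0]]' --twist '[[0, 0, -7], [0, 0, -7], [0, 0, -7], [0, 0, -7], [0, 0, -7], [0, 0, -7], [0, 0, -7], [0, 0, -7], [0, 0, -7], [0, 0, -7], [0, 0, -7], [0, 0, -7], [0, 0, -7], [0, 0, -7], [0, 0, -7], [0, 0, -7], [0, 0, -7], [0, 0, -7], [0, 0, -7], [0, 0, -7]]'

```text
time: 20.8
position: [602.1, 120.0, 322.9]
eef_rot: [0.263, 0.965, 0.002, -0.001]
contact_force: [-0.4, -0.7, -0.7]
finger_gap: 1.003
finger_force: 0.0
```

```bash
cat >> h.py <<'E'
BTN=MID-120*OX; TOP=frame(OY,-K)
def con(y,z): P=BTN+y*OY;P[2]=z;return P,TOP
E
python3 - <<'E'
from h import *
b=rows(*con(24,230),14); b=rows(*con(24,73),10,b); print(pose()[2]["q"])
E
```

```text
x 14 d [11.4, 5.3, 6.7] w [0.0, -0.0, -2.8] |d| 14.2
 mid [532. 192. 270.] end [464.6 224.8 229.6] want [464.5 224.1 230. ]
x 10 d [0.0, -0.1, 15.7] w [0.0, -0.0, -0.1] |d| 15.7
 mid [465. 225. 135.] end [464.6 224.4  72.6] want [464.5 224.1  73. ]
[ 0.17548785  0.31187605  1.5554921   0.00396354  1.2745036  -0.86413378]
```

Call:
servo_tool --gripper '[0, 0, 0, 0, 0, 0, 0, 0, 0, 0, 0, 0, 0, 0, 0, 0]' --delta_pos '[[11.4, 5.3, 6.7], [11.4, 5.3, 6.7], [11.4, 5.3, 6.7], [11.4, 5.3, 6.7], [11.4, 5.3, 6.7], [11.4, 5.3, 6.7], [11.4, 5.3, 6.7], [11.4, 5.3, 6.7], [11.4, 5.3, 6.7], [11.4, 5.3, 6.7], [11.4, 5.3, 6.7], [11.4, 5.3, 6.7], [11.4, 5.3, 6.7], [11.4, 5.3, 6.7], [0, 0, 0], [0, 0, 0]]' --twist '[[0, 0, -2.8], [0, 0, -2.8], [0, 0, -2.8], [0, 0, -2.8], [0, 0, -2.8], [0, 0, -2.8], [0, 0, -2.8], [0, 0, -2.8], [0, 0, -2.8], [0, 0, -2.8], [0, 0, -2.8], [0, 0, -2.8], [0, 0, -2.8], [0, 0, -2.8], [0, 0, 0], [0, 0, 0]]'

```text
time: 22.13
position: [465.3, 225.6, 229.9]
eef_rot: [-0.073, 0.997, 0.002, -0.0]
contact_force: [-0.1, -0.0, 0.4]
finger_gap: 0.999
finger_force: 0.0
```

Run:
```python
from h import *
print(pose()[0],pose()[2]["time"])
pw=imaging.camera_params("wrist");im=imaging.grab_frame("wrist");cv2.imwrite("pics/w2.png",im)
print("exp tab top",proj(pw,con(24,99)[0]),"exp plate",proj(pw,con(0,66)[0]))
for nm,lo,hi in(("red",(0,160,60),(6,255,255)),("yel",(20,120,80),(35,255,255))):
    for c,st in blobs(im,lo,hi,60):
        P=plane(pw,c,99 if nm=="red" else 66);print(nm,c,st,P.round(1),"rocker",((P-BTN)@OX).round(1),((P-BTN)@OY).round(1))
rows(*con(24,73),10)
a=cv2.imread("pics/scene0.png",0).astype(np.float32);b=cv2.imread("pics/s7raw.png",0).astype(np.float32)
for n,(r0,r1,c0,c1) in {"left end":(280,304,436,480),"right end":(238,262,310,350),"base":(305,335,430,480)}.items():
    A,B=a[r0:r1,c0:c1].copy(),b[r0:r1,c0:c1].copy();print(n,cv2.phaseCorrelate(A,B,cv2.createHanningWindow(A.shape[::-1],cv2.CV_32F)))
pc=imaging.camera_params("scene")
for th in(0,.04): print([proj(pc,tray(th,y,0)[0]+60*OX).round(1).tolist() for y in(155,-155)])
```

```text
[465.3157765  225.59802062 229.94261828] 22.1333
exp tab top [318.99132253 189.66161753] exp plate [297.68260475 183.62065974]
red [321.9, 188.7] [317, 176, 11, 28, 245] [463.1 226.8  99. ] rocker -0.9 27.0
yel [297.5, 181.1] [272, 156, 57, 53, 2592] [465.5 199.8  66. ] rocker -2.9 -0.1
yel [375.9, 262.7] [357, 256, 41, 19, 250] [551.1 305.5  66. ] rocker 98.5 90.5
yel [134.1, 298.1] [125, 267, 24, 55, 396] [640.7  17.8  66. ] rocker 140.9 -207.9
yel [512.1, 289.6] [506, 272, 11, 36, 102] [562.9 478.8  66. ] rocker 137.9 259.7
yel [235.7, 313.2] [225, 306, 22, 15, 119] [644.3 143.9  66. ] rocker 164.7 -84.0
x 10 d [0.2, -0.2, 15.8] w [0.0, 0.0, -0.1] |d| 15.8
 mid [465. 225. 136.] end [464.7 224.   72.5] want [464.5 224.1  73. ]
left end ((0.46334431921097874, -0.31633819775106353), 0.873598438722116)
right end ((-0.4129650855217015, 0.2466656703245036), 1.01072748452425)
base ((0.09395198023228346, 0.09250300248596588), 0.91612717628479)
[[462.4, 297.5], [316.0, 244.3]]
[[462.8, 295.3], [315.9, 246.3]]
```

Call:
servo_tool --gripper '[0, 0, 0, 0, 0, 0, 0, 0, 0, 0, 0, 255, 255, 255, 255, 255, 255, 255, 255, 255]' --delta_pos '[[0.1, -0.1, 15.7], [0.1, -0.1, 15.7], [0.1, -0.1, 15.7], [0.1, -0.1, 15.7], [0.1, -0.1, 15.7], [0.1, -0.1, 15.7], [0.1, -0.1, 15.7], [0.1, -0.1, 15.7], [0.1, -0.1, 15.7], [0.1, -0.1, 15.7], [0, 0, 0], [0, 0, 0], [0, 0, 0], [0, 0, 0], [0, 0, 0], [0, 0, 0], [0, 0, 0], [0, 0, 0], [0, 0, 0], [0, 0, 0]]' --twist '[[0, 0, -0.1], [0, 0, -0.1], [0, 0, -0.1], [0, 0, -0.1], [0, 0, -0.1], [0, 0, -0.1], [0, 0, -0.1], [0, 0, -0.1], [0, 0, -0.1], [0, 0, -0.1], [0, 0, 0], [0, 0, 0], [0, 0, 0], [0, 0, 0], [0, 0, 0], [0, 0, 0], [0, 0, 0], [0, 0, 0], [0, 0, 0], [0, 0, 0]]' --newtons 10

```text
time: 23.85
position: [465.5, 225.3, 73.9]
eef_rot: [-0.082, 0.997, 0.002, 0.001]
contact_force: [0.5, -0.7, -0.2]
finger_gap: 0.354
finger_force: 0.0
```

Call:
servo_tool --gripper '[255, 255, 255, 255]' --delta_pos '[[0, 0, 0], [0, 0, 0], [0, 0, 0], [0, 0, 0]]' --twist '[[0, 0, 0], [0, 0, 0], [0, 0, 0], [0, 0, 0]]'

```text
time: 24.18
position: [465.4, 225.8, 73.8]
eef_rot: [-0.081, 0.997, 0.002, 0.001]
contact_force: [-1.1, 4.5, 1.6]
finger_gap: 0.139
finger_force: 10.0
```

Run:
```python
from h import *
p,R,s=pose();print(s["finger_gap"]*88,((p-BTN)@OY).round(1));b=rows(*con(24+65,p[2]),14)
```

```text
12.22836490566841 25.6
x 14 d [0.1, 4.5, 0.0] w [0.0, 0.0, 0.0] |d| 4.5
 mid [459. 261.  74.] end [453.8 287.8  74.1] want [454.1 288.2  73.8]
```

Call:
servo_tool --gripper '[255, 255, 255, 255, 255, 255, 255, 255, 255, 255, 255, 255, 255, 255, 255, 255, 255]' --delta_pos '[[0, 4.5, 0], [0, 4.5, 0], [0, 4.5, 0], [0, 4.5, 0], [0, 4.5, 0], [0, 4.5, 0], [0, 4.5, 0], [0, 4.5, 0], [0, 4.5, 0], [0, 4.5, 0], [0, 4.5, 0], [0, 4.5, 0], [0, 4.5, 0], [0, 4.5, 0], [0, 2, 0], [0, 1, 0], [0, 0, 0]]' --twist '[[0, 0, 0], [0, 0, 0], [0, 0, 0], [0, 0, 0], [0, 0, 0], [0, 0, 0], [0, 0, 0], [0, 0, 0], [0, 0, 0], [0, 0, 0], [0, 0, 0], [0, 0, 0], [0, 0, 0], [0, 0, 0], [0, 0, 0], [0, 0, 0], [0, 0, 0]]'

```text
time: 25.6
position: [455.1, 290.1, 73.8]
eef_rot: [-0.082, 0.997, 0.001, 0.001]
contact_force: [6.2, -3.3, -7.7]
finger_gap: 0.137
finger_force: 10.0
```

Call:
servo_tool --gripper '[255, 255, 255]' --delta_pos '[[0, 1.5, 0], [0, 0, 0], [0, 0, 0]]' --twist '[[0, 0, 0], [0, 0, 0], [0, 0, 0]]'

```text
time: 25.85
position: [455.1, 290.3, 73.8]
eef_rot: [-0.082, 0.997, 0.001, 0.001]
contact_force: [10.2, -10.4, -5.4]
finger_gap: 0.139
finger_force: 10.0
```

Run:
```python
from h import *
p,R,s=pose();print(((p-BTN)@OY).round(1),((p-BTN)@OX).round(1),np.array(s["contact_force"])@OY)
```

```text
90.9 1.3 -11.937773205358798
```

The catch hit its stop after 65 mm of travel. Releasing and moving over the button.

Call:
servo_tool --gripper '[0, 0, 0, 0, 0, 0, 0, 0, 0, 0, 255, 255, 255, 255, 255, 255]' --delta_pos '[[0, -1, 0], [0, 0, 0], [0, 0, 0], [0, 0, 0], [0, 0, 0], [0, 0, -12], [0, 0, -14], [0, 0, -14], [0, 0, -14], [0, 0, -14], [0, -15, 0], [0, -15, 0], [0, -15, 0], [0, -15, 0], [0, -15, 0], [0, -15, 0]]' --twist '[[0, 0, 0], [0, 0, 0], [0, 0, 0], [0, 0, 0], [0, 0, 0], [0, 0, 0], [0, 0, 0], [0, 0, 0], [0, 0, 0], [0, 0, 0], [0, 0, 0], [0, 0, 0], [0, 0, 0], [0, 0, 0], [0, 0, 0], [0, 0, 0]]'

```text
time: 27.18
position: [469.3, 201.3, 142.7]
eef_rot: [-0.082, 0.997, 0.002, 0.001]
contact_force: [-0.2, -0.6, -0.0]
finger_gap: 0.474
finger_force: 0.0
```

Run:
```python
from h import *
pw=imaging.camera_params("wrist");im=imaging.grab_frame("wrist");cv2.imwrite("pics/w3.png",im)
print("exp btn",proj(pw,con(0,57)[0]))
for nm,lo,hi,z in(("red",(0,160,60),(6,255,255),99),("yel",(20,120,80),(35,255,255),66),("grn",(45,100,40),(85,255,255),57)):
    for c,st in blobs(im,lo,hi,60):
        P=plane(pw,c,z);print(nm,c,st,"rocker",((P-BTN)@OX).round(1),((P-BTN)@OY).round(1))
rows(*con(0,62),6)
```

```text
exp btn [319.48410525 200.79477243]
red [442.6, 214.9] [433, 196, 19, 38, 548] rocker -0.6 89.4
yel [395.7, 198.7] [360, 166, 80, 71, 4428] rocker -4.2 63.4
yel [414.7, 297.9] [411, 272, 7, 50, 130] rocker 89.0 86.6
yel [228.4, 302.9] [224, 278, 15, 44, 207] rocker 93.9 -83.0
grn [321.2, 199.0] [302, 179, 40, 41, 1263] rocker -1.6 1.5
grn [215.7, 196.9] [209, 191, 14, 13, 148] rocker -3.5 -89.2
x 6 d [0.2, 0.2, 13.4] w [0.0, 0.0, 0.0] |d| 13.4
 mid [469. 200.  89.] end [468.1 200.7  62.1] want [468.4 200.4  62. ]
```

View pics/w3.png

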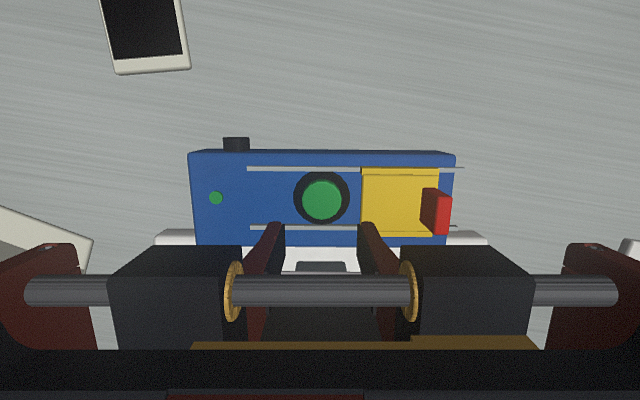

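The catch is fully aside (tab at (437,212)) and the button is clear at (321,199), right under the tool. Pressing.

Call:
servo_tool --gripper '[255, 255, 255, 255, 255, 255, 255, 255, 255, 255, 255, 255, 255, 255, 255, 255, 255]' --delta_pos '[[0, 0, 0], [0, 0, 0], [0.2, 0, 13.4], [0.2, 0, 13.4], [0.2, 0, 13.4], [0.2, 0, 13.4], [0.2, 0, 13.4], [0.2, 0, 13.4], [0, 0, 2], [0, 0, 2], [0, 0, 2], [0, 0, 2], [0, 0, 2], [0, 0, 2], [0, 0, 1], [0, 0, 0], [0, 0, 0]]' --twist '[[0, 0, 0], [0, 0, 0], [0, 0, 0], [0, 0, 0], [0, 0, 0], [0, 0, 0], [0, 0, 0], [0, 0, 0], [0, 0, 0], [0, 0, 0], [0, 0, 0], [0, 0, 0], [0, 0, 0], [0, 0, 0], [0, 0, 0], [0, 0, 0], [0, 0, 0]]'

```text
time: 28.65
position: [468.5, 202.5, 50.8]
eef_rot: [-0.081, 0.997, 0.002, 0.001]
contact_force: [-9.2, 0.7, 30.6]
finger_gap: 0.008
finger_force: 15.4
```

Call:
servo_tool --gripper '[255, 255, 255, 255, 255, 255, 255, 255, 255, 255, 255, 255, 255, 255, 255]' --delta_pos '[[0, 0, -5], [0, 0, -10], [0, 0, -15], [0, 0, -15], [0, 0, -15], [0, 0, -15], [0, 0, -15], [0, 0, -15], [0, 0, -15], [0, 0, -15], [0, 0, -15], [0, 0, -15], [0, 0, -15], [0, 0, 0], [0, 0, 0]]' --twist '[[0, 0, 0], [0, 0, 0], [0, 0, 0], [0, 0, 0], [0, 0, 0], [0, 0, 0], [0, 0, 0], [0, 0, 0], [0, 0, 0], [0, 0, 0], [0, 0, 0], [0, 0, 0], [0, 0, 0], [0, 0, 0], [0, 0, 0]]'

```text
time: 29.9
position: [468.5, 201.3, 229.1]
eef_rot: [-0.081, 0.997, 0.002, 0.002]
contact_force: [-0.3, -0.5, -0.8]
finger_gap: 0.008
finger_force: 0.0
```

Run:
```python
from h import *
im=imaging.grab_frame("scene");cv2.imwrite("pics/s8.png",im);print(pose()[2]["contact_force"],pose()[0])
a=cv2.imread("pics/scene0.png",0).astype(np.float32);b=cv2.cvtColor(im,cv2.COLOR_BGR2GRAY).astype(np.float32)
for n,(r0,r1,c0,c1) in {"left":(280,304,436,480),"right":(238,262,310,350)}.items():
    A,B=a[r0:r1,c0:c1].copy(),b[r0:r1,c0:c1].copy();print(n,cv2.phaseCorrelate(A,B,cv2.createHanningWindow(A.shape[::-1],cv2.CV_32F)))
pw=imaging.camera_params("wrist");w=imaging.grab_frame("wrist")
for nm,lo,hi,z in(("red",(0,160,60),(6,255,255),99),("grn",(45,100,40),(85,255,255),57)):
    for c,st in blobs(w,lo,hi,60):
        P=plane(pw,c,z);print(nm,((P-BTN)@OX).round(1),((P-BTN)@OY).round(1))
```

```text
[ 0.10380653  0.16629092 -0.12667573] [467.87486269 201.11617361 228.18359054]
left ((0.4201116024669176, -0.3379993578413316), 0.861713382712117)
right ((-0.5236792389581026, 0.25199043760760276), 0.9731539358695348)
red -0.3 90.0
grn -1.1 1.5
grn -2.9 -90.4
```

The tray is level (about 0.006 rad), the catch is open and the arm is clear of everything.

```bash
python3 -c "from bench import hand_in;print(hand_in())"
```

```text
the job is handed in; nothing more can be done
None
```

I handed the job in at about 30 s: both amber bottles stand on their rings with the tray level to about 0.006 rad, the empty bottle is still in the rack, the catch is fully open, the start button was pressed to its stop (about 31 N) and released, and the arm is clear of everything.

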